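# Uncover the test port of the green-covered unit

## Robot

A 6-joint arm with a two-finger parallel gripper is mounted at the origin on the work surface. World frame = base frame: x ahead of the robot, y to its left, z up, the work surface at z = 0. Lengths are in mm, angles in rad, forces in N, time in s.
With the tool pointing down it reaches from about 300 to 850 mm from the base axis. Payload 5.4 kg.
Tool frame: the origin (TCP) lies midway between the tips of the shut fingers; the grasp point (between the pads) lies behind it (arm.hold_point_z is the y of the grasp point in the tool frame, in mm); y points along the fingers, z is the direction in which the jaws open and shut, and the axes are right-handed (so a half turn about y gives the same grasp; the last joint's range is limited). The gripper opens to 85 mm and grips with 20 to 120 N. Pads are 22 mm wide; open, the fingers measure 114 mm over their backs; the gripper's body (76 mm by 85 mm) begins 54 mm behind the grasp point. The pads swing forward as they close: fully open they stand 13 mm farther back than shut.
Start: joints at [0.928, 0.158, 1.597, -0, 1.386, -0.21], TCP at [241.17, 521.961, 231.299] pointing down, gripper open.
Joint ranges: [-2.91, 2.91], [-0.94, 2.29], [0.18, 2.7], [-1.29, 4.43], [0.17, 2.64], [-3, 3]. Speed limits (rad/s): [2.57, 2.57, 3.14, 3.14, 3.14, 3.14].

## Interface

Orientations are given as a unit quaternion [w, x, y, z].
In Python, from rig import arm gives the robot as it stands. The module is installed in compiled form; this text tells all that it offers.
- The arm moves only by the shell command python3 -m pendant 'ROWS' [OPENING] [FORCE]. ROWS is JSON, one flat list of numbers, 6 for each row, row after row: the shift along the tool's x, y, z each as a share of 0.03 m, from -1 to 1, then the turn, a rotation vector about the tool's x, y, z each as a share of 0.08 rad, from -1 to 1. In form: [tx, ty, tz, ax, ay, az, tx, ty, tz, ax, ay, az, ...]. A call has 1 to 8 rows; each row shifts and turns the commanded pose from where the row before left it, along the tool's axes as they then stand; what a row does not reach is not made up. A row lasts 1/12 s, in which the tool goes at most 41.7 mm and 7.16 degrees, less where a joint would pass 70% of its speed; a pose out of reach is approached as far as the arm can. A call with a number of a shift or a turn outside -1 to 1 is refused whole. A call with a gripper value outside its range is refused whole. OPENING is the closure, from 0 (fully open) to 1 (shut), set as the call begins (- or left out, the last holds). The fingers move at their own pace and stop on an object; FORCE is the grip in N (left out, the last holds). Time passes only in rows, so rows that do not move let the fingers close. It gives the time, the measured TCP pose, the force and the opening at its end, in the units of the state.
- arm.get_obs(): the state, without advancing time (a new reading comes with each control period).
- arm.get_image(name): name is "scene" or "side" or "wrist"; returns a dict with "image" (400x640x3 uint8, red, green, blue), "mtx" (3x3 intrinsics, pixels), "dist" ([k1, k2, p1, p2, k3] as OpenCV has them; the pictures are not rectified), "extrinsics" (4x4, takes a point from camera to world coordinates). Camera axes: x right, y down, z forward; pixel columns grow to the right and rows downward; lengths in mm; the calibration is good to about 2 mm. A picture is of the moment at which its call begins. There is no depth.
- arm.finish_job(): hands the job in, once; it reports no verdict.
The state is a dict: "time_s": time; "qpos": joint angles; "joint_vel": joint speeds; "joint_efforts": joint torques, N m; "tcp_pos": TCP position; "orientation": TCP orientation; "force": force on the tool from outside, world axes, zero at the start; "moment": the same for the moment, N m; "grip_width": finger opening in mm.
Only numpy, scipy, OpenCV 4.12 (cv2) and the standard library are available. Lean on these libraries where they do the work, as an engineer would, in place of code of your own. Each camera call takes 0.05 s, during which the arm holds its last target.

## Task

Three sheet-metal units stand on the assembly bench, each with a port in its top under a pivoting dust cover. The unit with the green cover is next for test: swing its cover aside on its pin so that the port is fully uncovered, well clear of the cover, and leave the cover there. Leave the blue and the orange cover shut.

Things in the scene. Friction and masses are not known exactly. Their poses are not given: they have to be found in the camera images.
- green_cover (a joint): Green dust cover, flat on its fixed 150 x 120 x 60 mm high metal box, turning level about one upright pin. Rad: 0 shut over the port (0 to 0.12 at start), grows anticlockwise seen from above to a stop at 1.7; port clear from 0.77. Light friction (0.6 N at knob); stays where left. Cover 4 mm thick, top 67 mm above bench; 26 mm wide arm, 52 mm disc. Disc and 30 mm port hole centred 55 mm from pin.
- green_knob (a point): Centre, half-way up, of the upright round green knob on the green cover: diameter 16 mm, height 30 mm, standing on the cover; this point is 82 mm above the bench. Axes turn with the cover: z up, x from the pin outward to the knob; the pin is 70 mm away along -x (its head 12 mm wide, 3 mm above the cover). Opening moves the knob first along +y, on a circle of 70 mm radius about the pin.
- blue_cover (a joint): Dust cover of the unit with the blue cover: same build, size and working as the green one, only blue. Joint value in rad: 0 to 0.1 at the start (shut over its port), grows anticlockwise seen from above to 1.7. To be left shut.
- orange_cover (a joint): Dust cover of the unit with the orange cover: same build, size and working as the green one, only orange. Joint value in rad: 0 to 0.1 at the start (shut over its port), grows anticlockwise seen from above to 1.7. To be left shut.
There are look-alikes about, which are no part of the job. Leave any red look-alike of the part that bears green_cover alone. Leave any red look-alike of the part that bears blue_cover alone.

How it is judged (in metres and radians):
At the end, for the whole second after the job is handed in: The green cover is at rest, swung open by more than 0.82 rad (the port is uncovered, with at least 2 mm to spare), and the blue and orange covers are shut (within 0.25 rad) (value of joint green_cover above 0.82 rad and velocity of joint green_cover between -0.05 and 0.05 rad/s and value of joint each of blue_cover, orange_cover below 0.25 rad); the robot touches nothing.
It fails at once if the blue cover is swung open by more than 0.25 rad (value of joint blue_cover above 0.25 rad).
It fails at once if the orange cover is swung open by more than 0.25 rad (value of joint orange_cover above 0.25 rad).
It also fails if it takes over 32 s, if anything falls off the work surface, if the arm or the gripper's body presses on something with over 40 N, if the wrist force passes 120 N, or if a joint passes its speed limit or range.

## Working session

There is one attempt and no reset: what is moved stays moved. The work goes in short steps, Python scripts to look and compute and a shell command to move; the robot and the scene stay as the last step left them, time stands still between calls to the robot, and variables do not carry over. Pictures are saved under pics/ and viewed, and the job is handed in when it is done.

```bash
mkdir -p pics; cat > h.py <<'E'
import numpy as np, cv2
from rig import arm
def snap(n,f):
    d=arm.get_image(n); cv2.imwrite(f,cv2.cvtColor(d["image"],cv2.COLOR_RGB2BGR)); return d
def ray(d,px):
    u=cv2.undistortPoints(np.array([[px]],float),d["mtx"],np.array(d["dist"],float)).ravel()
    E=np.array(d["extrinsics"]); return E[:3,3],E[:3,:3]@np.array([u[0],u[1],1.])
def onz(d,px,z):
    o,r=ray(d,px); return o+r*(z-o[2])/r[2]
E
python3 - <<'E'
from h import *
import pickle
D={n:snap(n,f"pics/{n}0.png") for n in("scene","side","wrist")}
pickle.dump(D,open("d0.pkl","wb"))
print(arm.get_obs(),arm.hold_point_z)
for n in D: print(n,np.round(D[n]["extrinsics"],2).tolist())
E
```

```text
{'time_s': 0.15, 'qpos': array([ 9.27886109e-01,  1.58939701e-01,  1.59794379e+00, -1.50452447e-05,
        1.38619748e+00, -2.10088915e-01]), 'joint_vel': array([-0.00218721, -0.00049863, -0.00382604, -0.00037425,  0.00038996,
       -0.0009274 ]), 'joint_efforts': array([-2.49499790e-04, -3.96381819e+01, -3.31783140e+01, -3.06805623e-04,
        5.48731507e-03,  1.15614586e-05]), 'tcp_pos': array([240.90651777, 521.58781536, 230.52276726]), 'orientation': array([-0.69013193,  0.69109438, -0.1520457 ,  0.15161986]), 'force': array([0.41035779, 0.45947833, 0.98936237]), 'moment': array([0.03670013, 0.02377449, 0.02261382]), 'grip_width': 85.36247363389778} -18.700000000000003
scene [[-0.68, 0.6, -0.42, 832.78], [0.73, 0.55, -0.41, 357.08], [-0.01, -0.58, -0.81, 839.8], [0.0, 0.0, 0.0, 1.0]]
side [[0.81, -0.39, 0.43, 79.52], [-0.58, -0.52, 0.63, -529.49], [-0.02, -0.76, -0.65, 571.92], [0.0, 0.0, 0.0, 1.0]]
wrist [[0.42, 0.86, 0.3, 164.66], [0.91, -0.39, -0.14, 557.02], [-0.0, 0.33, -0.94, 372.93], [0.0, 0.0, 0.0, 1.0]]
```

View pics/scene0.png

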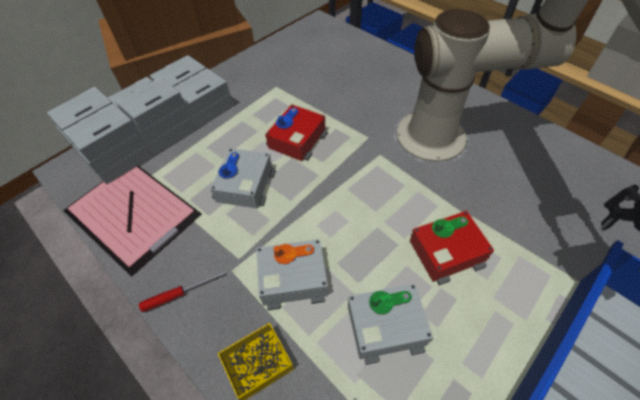

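View pics/side0.png

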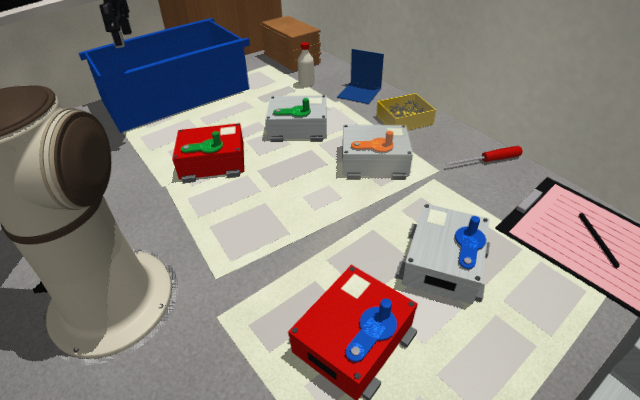

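View pics/wrist0.png

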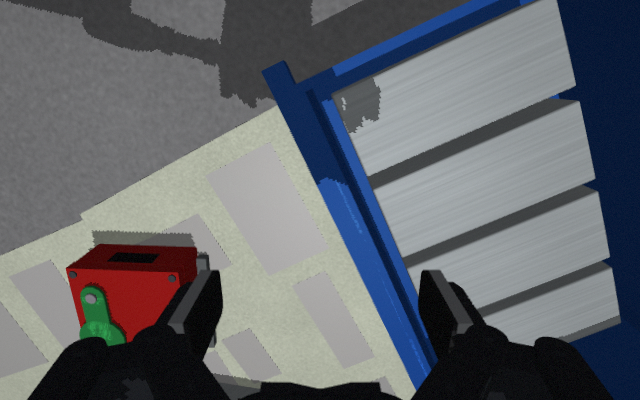

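Candidates: the green cover on the grey unit at scene (388,300) / side (293,108), and the green cover on the red look-alike at scene (450,228) / side (205,142). I choose the grey one and check it in a close crop.

```bash
python3 - <<'E'
from h import *
import pickle
D=pickle.load(open("d0.pkl","rb"))
a=D["scene"]["image"][270:370,330:450]; b=D["side"]["image"][80:150,250:340]
a=cv2.resize(a,(480,400),interpolation=2); b=cv2.resize(b,(0,0),fx=3.5,fy=3.5,interpolation=2)
c=np.zeros((400,800,3),np.uint8); c[:,:480]=a; c[:245,485:800]=b[:245,:315]
cv2.imwrite("pics/crop0.png",c[:,:,::-1])
for n,(x0,y0,x1,y1) in dict(scene=(340,270,440,350),side=(255,85,335,145)).items():
    h=cv2.cvtColor(D[n]["image"],cv2.COLOR_RGB2HSV); m=cv2.inRange(h,(45,110,40),(80,255,255))
    k=np.zeros_like(m);k[y0:y1,x0:x1]=m[y0:y1,x0:x1]
    ys,xs=np.nonzero(k);print(n,len(xs),xs.min(),xs.max(),ys.min(),ys.max())
E
```

```text
scene 585 370 410 291 313
side 307 273 309 98 116
```

View pics/crop0.png

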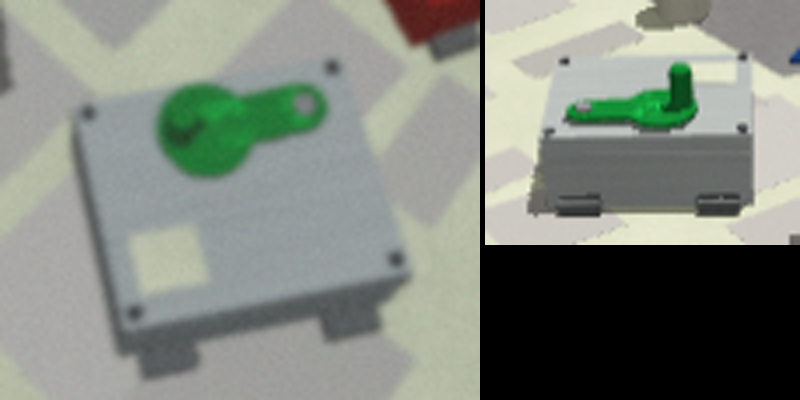

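The crop shows the green cover on the grey box, with the pin at scene (406.5,296) / side (278,111) and the knob at side (305.7,105). It's the right unit.

```bash
python3 - <<'E'
from h import *
import pickle
D=pickle.load(open("d0.pkl","rb"))
S,T=D["scene"],D["side"]
print("pin",onz(S,(406.5,296),70).round(1),onz(T,(278,110.8),70).round(1))
print("disc scene",onz(S,(381.75,302.5),67).round(1))
print("knob side mid",onz(T,(305.7,105),82).round(1),"top",onz(T,(305.7,99.5),97).round(1))
for p in[(352,298),(413,287),(429,334.5),(363.5,348)]: print("corner",onz(S,p,60).round(1))
def inv(d,p):
    E=np.linalg.inv(d["extrinsics"]); 
    return cv2.projectPoints(np.array([p],float),cv2.Rodrigues(E[:3,:3])[0],E[:3,3],d["mtx"],np.array(d["dist"],float))[0].ravel().round(1)
k=onz(T,(305.7,105),82)
for z in(67,82,97): print(z,inv(S,[k[0],k[1],z]),inv(T,[k[0],k[1],z]))
import scipy.spatial.transform as t
q=arm.get_obs()["orientation"]; print(t.Rotation.from_quat(np.r_[q[1:],q[0]]).as_matrix().round(3))
E
```

```text
pin [503.6 263.7  70. ] [504.6 257.2  70. ]
disc scene [549.2 233.7  67. ]
knob side mid [563.4 220.6  82. ] top [564.1 220.4  97. ]
corner [582.  179.6  60. ]
corner [473.1 260.6  60. ]
corner [534.6 345.2  60. ]
corner [644.8 264.9  60. ]
67 [372.6 303.2] [306.  110.3]
82 [373.3 300.6] [305.7 105. ]
97 [373.9 297.9] [305.4  99.6]
[[ 0.908 -0.001  0.419]
 [-0.419 -0.001  0.908]
 [-0.    -1.    -0.001]]
```

```bash
python3 -m pendant '[0.8,0,-0.27,0,0,0, 1,0,-0.33,0,0,0, 1,0,-0.33,0,0,0, 1,0,-0.33,0,0,0, 1,0,-0.33,0,0,0, 1,0,-0.33,0,0,0, 1,0,-0.33,0,0,0]' 0.5 20
python3 -m pendant '[1,0,-0.33,0,0,0, 1,0,-0.33,0,0,0, 1,0,-0.33,0,0,0, 1,0,-0.33,0,0,0, 1,0,-0.33,0,0,0, 1,0,-0.33,0,0,0, 1,0,-0.33,0,0,0, 0,0,0,0,0,0]'
python3 - <<'E'
from h import *
import pickle
D={n:snap(n,f"pics/{n}1.png") for n in("wrist","side")}
pickle.dump(D,open("d1.pkl","wb"))
E
```

```text
time_s: 0.73
tcp_pos: [398.8, 373.8, 231.0]
orientation: [-0.691, 0.691, -0.152, 0.152]
force: [-0.6, 0.1, 0.1]
grip_width: 42.8
time_s: 1.4
tcp_pos: [562.9, 219.9, 230.7]
orientation: [-0.69, 0.691, -0.153, 0.154]
force: [-0.2, -0.1, -1.6]
grip_width: 42.8
```

View pics/wrist1.png

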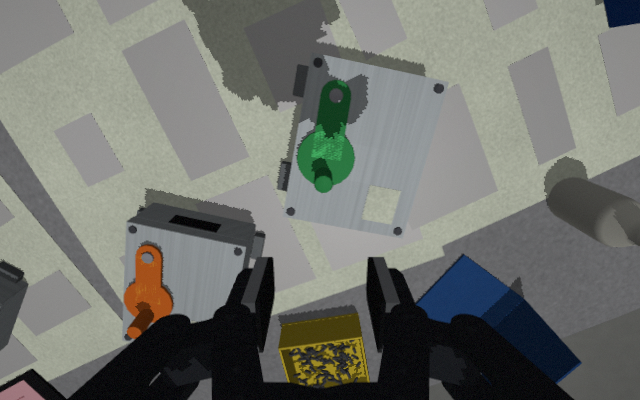

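The wrist picture shows the green unit straight ahead, with the pin head at (337,95) and the knob top at (323,185), and the orange unit at lower left. I'll refine the position from this view.

```bash
python3 - <<'E'
from h import *
import pickle
D=pickle.load(open("d1.pkl","rb"));W=D["wrist"]
p=onz(W,(337,95),70);k=onz(W,(323.5,184),97)
print(p.round(1),k.round(1),np.linalg.norm((k-p)[:2]),np.degrees(np.arctan2(*(k-p)[1::-1])))
print("disc",onz(W,(325.5,157),67).round(1))
for c in[(318,62),(439,88),(397,231),(291,211)]: print(onz(W,c,60).round(1))
print("orange knob",onz(W,(135,333),97).round(1))
E
```

```text
[504.1 263.   70. ] [562.1 223.4  97. ] 70.23120892833796 -34.226488672258554
disc [548.4 232.   67. ]
[473.5 259.7  60. ]
[536.  345.3  60. ]
[646.2 264.3  60. ]
[583.6 179.6  60. ]
orange knob [622.4  -9.4  97. ]
```

The knob measures (562,222.5) and the pin (504,262), 70.2 mm apart as specified. The fingers straddle the knob, so I descend.

```bash
python3 -m pendant '[0,0.9,0,0,0,0, 0,0.9,0,0,0,0, 0,0.9,0,0,0,0, 0,0.9,0,0,0,0, 0,0.9,0,0,0,0, 0,0.5,0,0,0,0, 0,0,0,0,0,0]' 
python3 - <<'E'
from h import *
snap("side","pics/side2.png");snap("wrist","pics/wrist2.png")
E
```

```text
time_s: 2.08
tcp_pos: [555.2, 224.6, 76.6]
orientation: [-0.69, 0.692, -0.154, 0.148]
force: [-0.7, 0.1, -0.3]
grip_width: 43.0
```

View pics/wrist2.png

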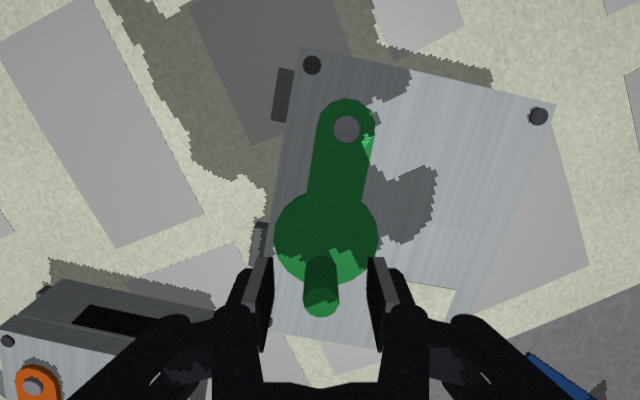

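View pics/side2.png

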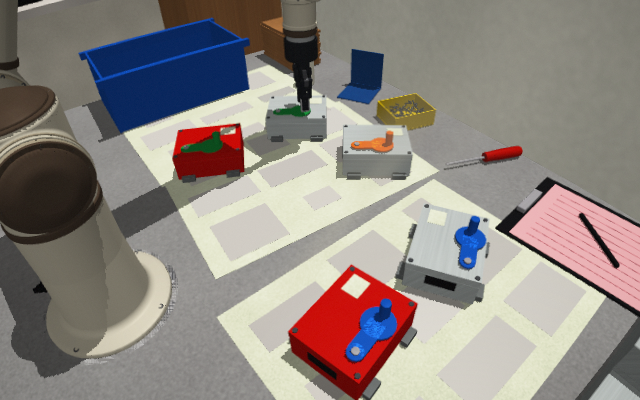

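TCP drifted about 7 mm back along tool x. I correct that and start the arc, turning with the cover.

```bash
python3 -m pendant '[0.24,0,0,0,0,0, 0,0,0,0,0,0, 0.02,0,0.19,0,-1,0, 0.02,0,0.19,0,-1,0, 0.02,0,0.19,0,-1,0, 0.02,0,0.19,0,-1,0, 0.02,0,0.19,0,-1,0, 0.02,0,0.19,0,-1,0]' 
python3 - <<'E'
from h import *
snap("wrist","pics/wrist3.png")
t=arm.get_obs()["tcp_pos"]-[504,262,0]; print(np.hypot(*t[:2]),np.degrees(np.arctan2(t[1],t[0])))
E
```

```text
time_s: 2.85
tcp_pos: [578.7, 253.4, 83.0]
orientation: [0.707, -0.707, -0.019, 0.017]
force: [-0.6, -0.4, 0.2]
grip_width: 43.0
75.2293250977367 -5.800558160301329
```

View pics/wrist3.png

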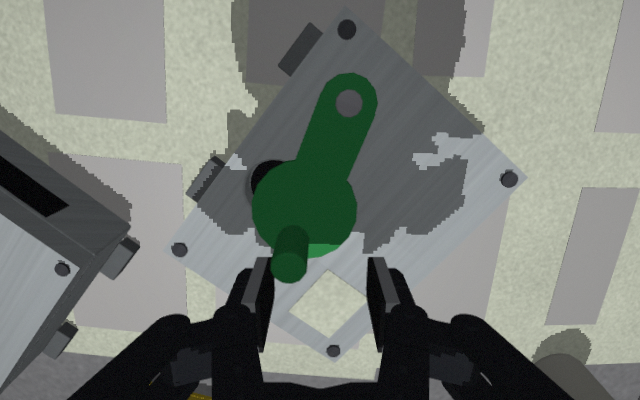

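The knob is riding on the trailing finger and the dark port is emerging at (262,180). Continuing, with small radius and height corrections.

```bash
python3 -m pendant '[-0.02,0.05,0.19,0,-1,0, -0.02,0.05,0.19,0,-1,0, -0.02,0.05,0.19,0,-1,0, -0.02,0.03,0.19,0,-1,0, 0,0.03,0.19,0,-1,0, 0,0,0.19,0,-1,0, 0,0,0.19,0,-1,0, 0,0,0.19,0,-1,0]' 
python3 - <<'E'
from h import *
snap("wrist","pics/wrist4.png")
t=arm.get_obs()["tcp_pos"]-[504,262,0]; print(np.hypot(*t[:2]),np.degrees(np.arctan2(t[1],t[0])))
E
```

```text
time_s: 3.57
tcp_pos: [562.3, 295.5, 76.7]
orientation: [-0.665, 0.666, 0.24, -0.237]
force: [2.1, 0.1, 0.0]
grip_width: 42.6
66.9669631611078 30.863918608403704
```

View pics/wrist4.png

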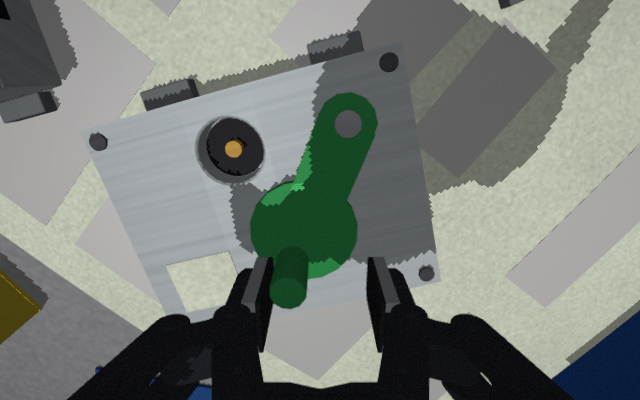

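The port is fully visible at (233,150) and the cover is at about 0.95 rad. A few more rows for margin, then I back the finger off the knob.

```bash
python3 -m pendant '[0.02,0,0.19,0,-1,0, 0.02,0,0.19,0,-1,0, 0.02,0,0.19,0,-1,0, 0,0,0,0,0,0, 0,0,-0.2,0,0,0, 0,0,-0.2,0,0,0, 0,0,0,0,0,0]' 
python3 - <<'E'
from h import *
snap("wrist","pics/wrist5.png")
E
```

```text
time_s: 4.2
tcp_pos: [561.2, 300.4, 75.3]
orientation: [-0.633, 0.633, 0.315, -0.315]
force: [0.2, -0.1, 0.2]
grip_width: 43.0
```

View pics/wrist5.png

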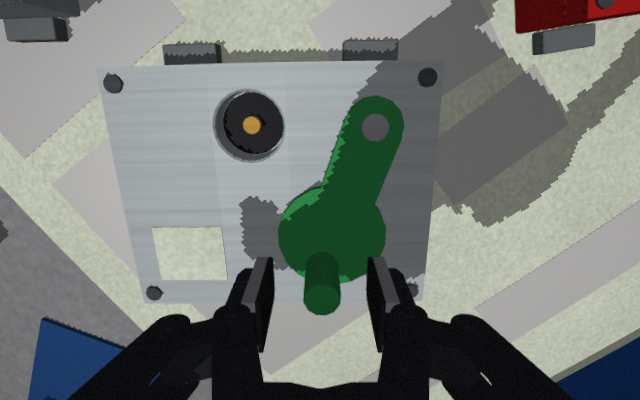

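The knob is centred between the fingers at (322,295), touching neither, and the port is clear at (251,125). Lifting straight up.

```bash
python3 -m pendant '[0,-0.4,0,0,0,0, 0,-0.6,0,0,0,0, 0,-0.9,0,0,0,0, 0,-0.9,0,0,0,0, 0,-0.9,0,0,0,0, 0,-0.9,0,0,0,0, 0,-0.4,0,0,0,0, 0,0,0,0,0,0]' 
python3 - <<'E'
from h import *
W=snap("wrist","pics/wrist6.png");snap("scene","pics/scene6.png");snap("side","pics/side6.png")
import pickle;pickle.dump(W,open("d6.pkl","wb"))
E
```

```text
time_s: 4.92
tcp_pos: [561.7, 302.4, 229.9]
orientation: [-0.632, 0.633, 0.319, -0.313]
force: [0.8, -0.1, 0.7]
grip_width: 42.6
```

View pics/wrist6.png

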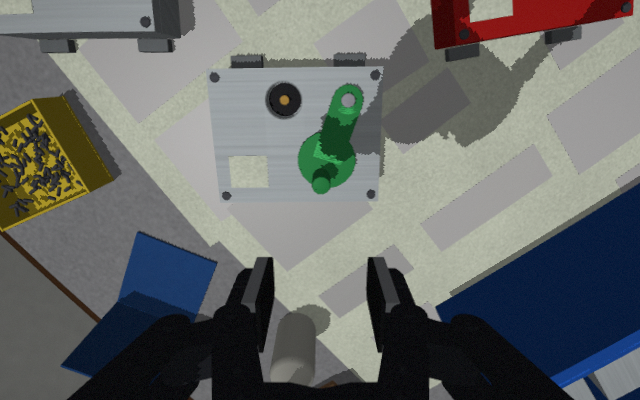

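View pics/scene6.png

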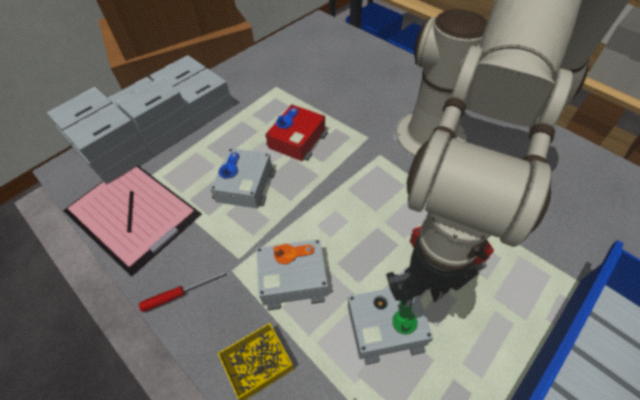

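View pics/side6.png

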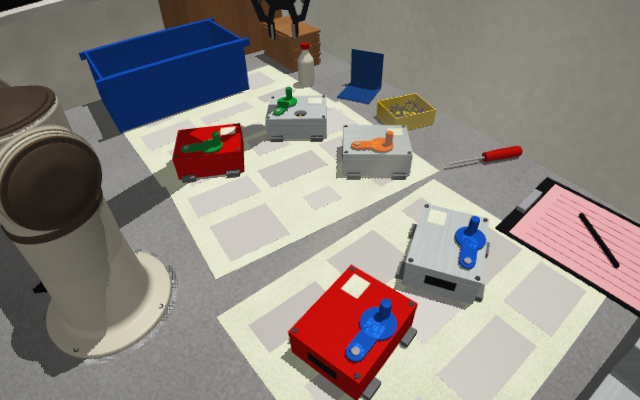

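All views show the green cover swung aside with the port open (wrist (285,100)). The blue and orange covers are unchanged and the gripper is free. I measure the final angle, then hand in.

```bash
python3 - <<'E'
from h import *
import pickle
W=pickle.load(open("d6.pkl","rb"))
p=onz(W,(348,100),70);k=onz(W,(321,185),97);h=onz(W,(284,100),60)
a=np.arctan2(*(k-p)[1::-1]);b=np.arctan2(*(h-p)[1::-1])
print(p.round(1),k.round(1),h.round(1),"knob r",np.linalg.norm((k-p)[:2]),"port r",np.linalg.norm((h-p)[:2]),"open rad",a-b)
if a-b>0.95: print(arm.finish_job())
E
```

```text
[503.7 261.8  70. ] [561.1 301.1  97. ] [547.6 229.7  60. ] knob r 69.5306860193778 port r 54.405047086144286 open rad 1.231797929466407
the job is handed in; nothing more can be done
None
```

The green cover on the grey unit is swung open and its port is fully uncovered. I handed the job in after about 5 s of the 32 s allowed. It gives no verdict.

- **Method:** I straddled the knob with the part-open fingers, swept it anticlockwise around its pin, backed off until neither finger touched it, and lifted clear.
- **Final angle:** the last wrist picture puts the cover at about 1.23 rad; more than 0.82 is needed. In that picture the knob is 69.5 mm and the port 54.4 mm from the pin, against the given 70 and 55 mm.
- **Other covers:** the blue and orange covers and both red look-alikes show no change in the last pictures. I judged this by eye, without measuring their angles.
- **Gripper:** it ended about 230 mm above the bench, touching nothing. Every force reading was small, the highest about 2 N.
- **Deviations:** the tool drifted about 7 mm sideways on the way down and about 6 mm up at the start of the sweep. I corrected both as I went, and nothing else disagreed.

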